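# Pin the microscope's tether link into its desk anchor

### The job

Lock the microscope to the desk for the night: take the long pin from the wooden rack and pass it down through both ears of the steel anchor beside the microscope and through the eye of the microscope's link that sits between them, until the pin's collar rests on the upper ear, and let go. The other pin is too short to reach the lower ear: leave it in the rack; the other, empty anchor on the desk is not needed.

Things in the scene. Friction and masses are not known exactly. Their poses are not given: they have to be found in the camera images.
- pin: Long steel pin, 0.13 kg, upright in a wooden rack (socket 14 wide, 25 deep); the taller of two, collar 30 above the rack. Origin: centre of its foot; z up the pin. Shank 12 dia x 56 long, 3 chamfer at the foot; flat collar 38 dia, from 56 to 62 above the origin; round black grip 20 dia, from 62 to 102: grip it from above at any yaw. (mm)
- short_pin: Short pin, to be left: same collar and grip, shank only 22 mm long, collar resting on the rack, in the other socket, 110 mm from the long pin's (either way round). Rack 60 x 210 x 35 mm. Origin: centre of its foot; z up.
- ear_mouth (a point): Centre of the upper ear's hole, on its top face, 68 mm above the desk; z up, y away from the microscope. Fixed steel C-yoke 0.2 m to the +y side of the white microscope's middle: two level ears 56 x 56 x 8 mm, tops 68 and 38 mm above the desk, holes 24 mm in line, 3 mm chamfer. Pin home: foot 12 mm above the desk. Nothing higher than the ear within 80 mm; microscope 0.34 m tall.
- eye (a point): Centre of the eye: a 24 mm hole in the end of the flat steel link (44 mm wide, 8 thick) that comes from the microscope's base and lies between the ears, 49 mm above the desk; z up. It swivels loosely: up to 2 mm to either side of straight under ear_mouth, and gives way to the pin.
Mind the look-alikes: they are no part of the job. What is shaped like the pin but turquoise is not meant.

How it is judged (in metres and radians):
At the end, for the whole second after the job is handed in: The long pin stands through the upper ear, the eye and the lower ear: its foot at least 32 mm below the eye's centre (collar within 5 mm of the upper ear), within 12 mm of the eye's axis, upright within 10 degrees, at rest and released; the short pin is within 30 mm of where it stood (z of pin in the frame of eye below -0.032 m and horizontal distance between pin and eye below 0.012 m and angle between pin's own z axis and vertical below 0.17 rad and linear speed of pin below 0.02 m/s and distance of short_pin from where it was at the start of the episode below 0.03 m); the robot touches nothing.
It fails at once if the short pin is taken or knocked out of the rack (distance of short_pin from where it was at the start of the episode above 0.03 m).
It also fails if it takes over 35 s, if anything falls off the work surface, if the arm or the gripper's body presses on something with over 40 N, if the wrist force passes 120 N, or if a joint passes its speed limit or range.

### The arm

A 6-joint arm with a two-finger parallel gripper is mounted at the origin on the work surface. World frame = base frame: x ahead of the robot, y to its left, z up, the work surface at z = 0. Lengths are in mm, angles in degrees, forces in N, time in s.
With the tool pointing down it reaches from about 350 to 725 mm from the base axis. Payload 4.3 kg.
Tool frame: the origin (TCP) lies midway between the tips of the shut fingers; the grasp point (between the pads) lies 19 mm behind it; z points along the fingers, y is the direction in which the jaws open and shut (so a half turn about z gives the same grasp; the last joint's range is limited). The gripper opens to 85 mm and grips with 20 to 120 N. Pads are 22 mm wide; open, the fingers measure 114 mm over their backs; the gripper's body (76 mm by 85 mm) begins 54 mm behind the grasp point. The pads swing forward as they close: fully open they stand 13 mm farther back than shut.
Start: joints at [-79.83, 21.618, 4.641, 73.018, 0, 83.68], TCP at [163.221, -551.389, 191.629] pointing down, gripper open.
Joint ranges: [-156.06, 156.06], [-48.1, 94.91], [-58.44, 69.94], [-101.28, 121.22], [-78.64, 73.56], [-180, 180]. Speed limits (degrees/s): [147.25, 147.25, 180, 180, 180, 180].

### API

Orientations are given as a 3x3 rotation matrix whose columns are the frame's x, y, z axes.
In Python, from cell import env gives the robot as it stands. The module is installed in compiled form; this text tells all that it offers.
- The arm moves only by the shell command python3 -m crank 'ROWS'. ROWS is JSON, a list that holds one entry, the list of rows, each a list of 7 numbers: the shift along the tool's x, y, z in units of 40 mm (1.0 is 40 mm), then the turn, a rotation vector about the tool's x, y, z in units of 8 degrees (1.0 is 8 degrees), then the closure, from -1 (fully open) to 1 (shut). In form: [[[tx, ty, tz, wx, wy, wz, fingers], ...]]. A call has 1 to 12 rows; each row shifts and turns the commanded pose from where the row before left it, along the tool's axes as they then stand; what a row does not reach is not made up. A row lasts 1/8 s, in which the tool goes at most 62.5 mm and 10.7 degrees, less where a joint would pass 70% of its speed; a pose out of reach is approached as far as the arm can. A call is refused whole if a number of a shift passes 1 or a number of a turn 1, either way. A call with a gripper value outside its range is refused whole. The fingers move at their own pace and stop on an object; the grip force is fixed at half the most. Time passes only in rows, so rows that do not move let the fingers close. It gives the time, the measured TCP pose, the force and the opening at its end, in the units of the state.
- env.sense(): the state, without advancing time (a new reading comes with each control period).
- env.get_image(name): name is "scene" or "top" or "wrist"; returns the picture (480x640x3 uint8, red, green, blue); there is no depth.
- env.camera_model(name): a dict with "fovy" (degrees; the focal length in pixels is half the picture's height over the tangent of half this angle, whatever the lens; pixels are square), "cx", "cy" (the principal point, pixels), "position" and "rotation" of the camera in the world. Camera axes: x right, y down, z forward; pixel columns grow to the right and rows downward; lengths in mm; the calibration is good to about 2 mm. A picture is of the moment at which its call begins: read the wrist's pose just before it. camera_model takes no time and is no camera call; for the wrist camera it gives the pose at the moment of the call.
- env.hand_in(): hands the job in, once; it reports no verdict.
Trained networks look in the newest picture that a camera, given by its name, has taken for a name from the list of things; names that differ only in an ending like _2 or _b are one class to them, and where a whole thing is asked for, a point or a joint stands for the part that bears it (a point fixed in the world has none). Each returns a list of dicts, best first, with "confidence" (0 to 1); they miss things now and then, are a little off and sometimes report something else, mostly with a low value. They report only what shows in the picture. A call takes as long as a camera call. They do not tell look-alikes from the thing itself.
- env.spot_in(camera, target): "box" ([left, top, width, height] in pixels, round what is visible of it).
The state is a dict: "t": time; "qpos": joint angles; "joint_vel": joint speeds; "joint_torque": joint torques, N m; "tool_pos": TCP position; "orientation": TCP orientation; "wrist_force": force on the tool from outside, world axes, zero at the start; "torque": the same for the moment, N m; "grip_width": finger opening in mm.
Only numpy, scipy, OpenCV 4.12 (cv2) and the standard library are available. Lean on these libraries where they do the work, as an engineer would, in place of code of your own. Each camera call takes 0.05 s, during which the arm holds its last target.

## Working session

There is one attempt and no reset: what is moved stays moved. The work goes in short steps, Python scripts to look and compute and a shell command to move; the robot and the scene stay as the last step left them, time stands still between calls to the robot, and variables do not carry over. Pictures are saved under pics/ and viewed, and the job is handed in when it is done.

```bash
mkdir -p pics; cat > h.py <<'E'
from cell import env
import numpy as np, cv2
def snap(n,f):
    im=env.get_image(n); cv2.imwrite('pics/'+f,cv2.cvtColor(im,cv2.COLOR_RGB2BGR)); return im
def ray(n,u,v,z,m=None):
    m=m or env.camera_model(n); f=240/np.tan(np.radians(m['fovy'])/2)
    d=np.array(m['rotation'])@np.array([(u-m['cx'])/f,(v-m['cy'])/f,1]); p=np.array(m['position'])
    return p+d*(z-p[2])/d[2]
def proj(n,P,m=None):
    m=m or env.camera_model(n); f=240/np.tan(np.radians(m['fovy'])/2)
    c=np.array(m['rotation']).T@(np.array(P)-np.array(m['position'])); return c[0]/c[2]*f+m['cx'],c[1]/c[2]*f+m['cy']
E
python3 - <<'E'
from h import *
s=env.sense(); print(s)
for n in ['scene','top','wrist']:
    snap(n,n+'0.png'); m=env.camera_model(n); print(n,m)
    for t in ['pin','short_pin','ear_mouth','eye']:
        try: print(t,[(np.round(d['box'],1),round(d['confidence'],2)) for d in env.spot_in(n,t)])
        except Exception as e: print(t,e)
E
```

```text
{'t': 0.0, 'qpos': array([-7.98289622e+01,  2.16634277e+01,  4.56373332e+00,  7.30170062e+01,
       -1.12326514e-03,  8.36791710e+01]), 'joint_vel': array([-0.08787521,  0.0021216 ,  0.06452892,  0.04620882,  0.0470712 ,
       -0.05586213]), 'joint_torque': array([-2.59635955e-03, -4.63601804e+01,  2.69877863e+01,  2.10231158e-02,
       -1.67323074e-04,  2.34460494e-06]), 'tool_pos': array([ 163.09115833, -550.63468874,  190.65109543]), 'orientation': array([[ 9.58860075e-01,  2.83878871e-01, -3.78970837e-04],
       [ 2.83879051e-01, -9.58858008e-01,  2.00133753e-03],
       [ 2.04758219e-04, -2.02658454e-03, -9.99997926e-01]]), 'wrist_force': array([ 0.74069593, -0.18750423, -0.69337866]), 'torque': array([-0.01870968,  0.0445752 , -0.00543562]), 'grip_width': 85.04353593273434}
scene {'fovy': 50.30298454814375, 'cx': 331.8685085016261, 'cy': 236.65493714419208, 'position': array([866.53464046, 709.40265902, 674.64040445]), 'rotation': array([[-0.87480092,  0.30100767, -0.37962842],
       [ 0.48439403,  0.55839184, -0.67346936],
       [ 0.00926197, -0.77304135, -0.63428801]])}
[... 594 characters left out ...]
98411084]])}
pin [(array([292.7, 182.3,  21. ,  13.7]), 0.87), (array([266.2, 294.3,  19.7,  20.4]), 0.79), (array([273.9, 233.5,  24.8,  19. ]), 0.74)]
short_pin [(array([219.4, 243.1,  20.3,  21.2]), 0.88)]
ear_mouth [(array([412.2, 163.7,  58.5,  48.9]), 0.78)]
eye [(array([447.1, 174. ,  53.1,  28.3]), 0.73)]
wrist {'fovy': 62.67533214843731, 'cx': 323.24208646247257, 'cy': 240.15585304909519, 'position': array([ 227.01716637, -531.8052563 ,  373.39933967]), 'rotation': array([[ 2.84756365e-01, -9.24223362e-01, -2.54411062e-01],
       [-9.58599908e-01, -2.74497388e-01, -7.57456320e-02],
       [ 1.70710607e-04,  2.65447472e-01, -9.64125309e-01]])}
pin []
short_pin []
ear_mouth []
eye []
```

View pics/scene0.png

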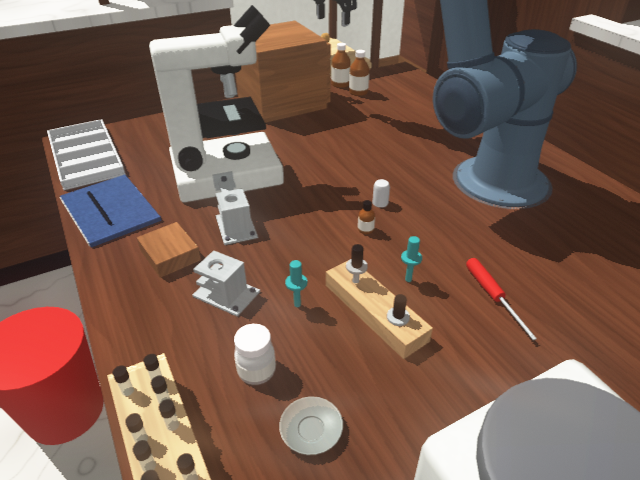

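View pics/top0.png

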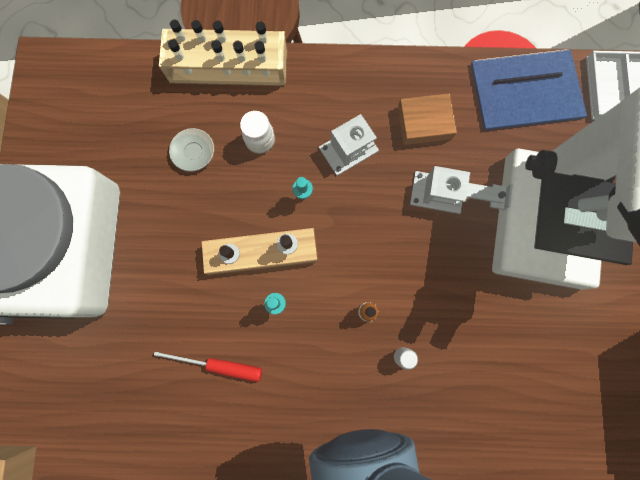

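Candidates for the pin:
- black pin with raised collar: scene (357,258), top (287,242)
- black pin with collar on the rack: scene (399,307), top (228,253)
- turquoise pins: top (303,187) and (275,303)
- black-capped vials: top, upper left

For the anchor, the one with the link is at top (452,185) and the empty one at (356,133). I'll crop both choices to check.

```bash
python3 - <<'E'
from h import *
t=cv2.imread('pics/top0.png'); s=cv2.imread('pics/scene0.png')
def c(im,x,y,w,h,k): return cv2.resize(im[y:y+h,x:x+w],None,fx=k,fy=k,interpolation=cv2.INTER_CUBIC)
a=np.hstack([c(t,200,220,133,100,3)[:300,:399],c(s,320,235,133,100,3)])
b=np.hstack([c(t,400,150,133,100,3),c(s,190,165,133,100,3)])
cv2.imwrite('pics/crop0.png',np.vstack([a,b]))
E
```

```text
(no output)
```

View pics/crop0.png

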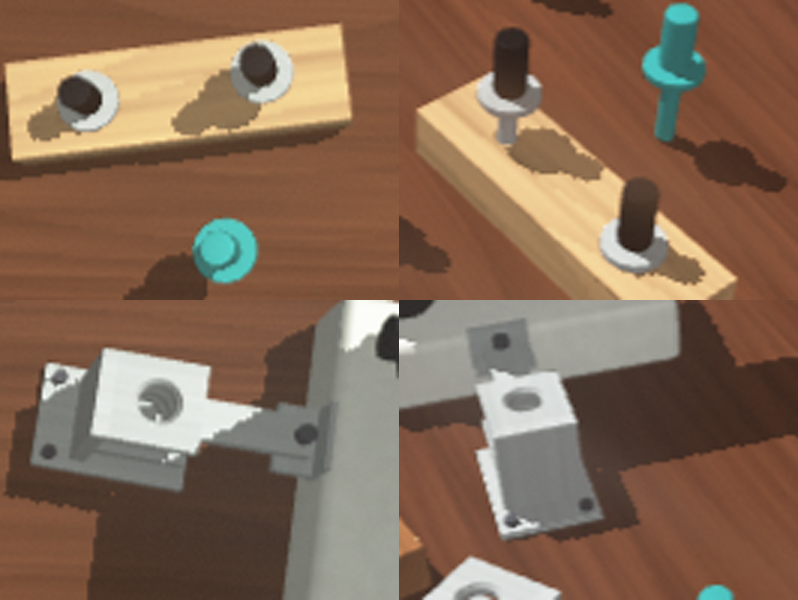

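```bash
python3 - <<'E'
from h import *
r=lambda *a: print(a,np.round(ray(*a),1))
r('top',287.3,244,72); r('scene',356.5,266.7,72)
r('top',229.3,253.5,41); r('scene',398.5,316,41)
r('top',453.3,183.7,68); r('scene',230.7,198.3,68)
s=env.sense(); print(s['tool_pos'])
E
```

```text
('top', 287.3, 244, 72) [505.7 158.2  72. ]
('scene', 356.5, 266.7, 72) [508.  161.7  72. ]
('top', 229.3, 253.5, 41) [490.4 267.1  41. ]
('scene', 398.5, 316, 41) [490.5 268.8  41. ]
('top', 453.3, 183.7, 68) [ 625.1 -142.3   68. ]
('scene', 230.7, 198.3, 68) [ 626.2 -141.9   68. ]
[ 163.235677   -551.40900699  191.66028532]
```

Both views agree. The long pin is at about (507,160), 110 mm from the short pin at (490.5,268), and the ear hole is at about (625.5,-142). I'll turn the tool in place first to keep joint 6 in range, then travel.

```bash
python3 -m crank '[[[0,0,0,0,0,-1,-1],[0,0,0,0,0,-1,-1],[0,0,0,0,0,-1,-1],[0,0,0,0,0,-1,-1],[0,0,0,0,0,-1,-1],[0,0,0,0,0,-1,-1],[0,0,0,0,0,-1,-1],[0,0,0,0,0,-1,-1],[0,0,0,0,0,0,-1]]]'
cat >> h.py <<'E'
def delta(P):
    s=env.sense(); R=np.array(s['orientation']); d=np.array(P)-s['tool_pos']
    print('pos',np.round(s['tool_pos'],1),'yaw',np.degrees(np.arctan2(R[1,0],R[0,0])),'tilt',np.degrees(np.arccos(-R[2,2])),'F',np.round(s['wrist_force'],1),'w',s['grip_width'],'t',s['t'],'q',np.round(s['qpos'],1))
    print('units',np.round(R.T@d/40,3))
E
python3 -c "
from h import *
delta([480,155,200])"
```

```text
t: 1.88
tool_pos: [163.2, -551.4, 191.7]
orientation: [[0.167, 0.986, 0.0], [0.986, -0.167, -0.0], [-0.0, 0.0, -1.0]]
wrist_force: [-1.0, -0.4, -0.4]
grip_width: 85.2
pos [ 163.2 -551.4  191.7] yaw 80.39516317853207 tilt 0.01088249005203569 F [-1.  -0.4 -0.4] w 85.17407167638785 t 1.875 q [-79.8  21.6   4.6  73.    0.   19.8]
units [18.735  4.862 -0.211]
```

```bash
python3 -m crank '[[[0.95,0.25,0,0,0,0,-1],[0.95,0.25,0,0,0,0,-1],[0.95,0.25,0,0,0,0,-1],[0.95,0.25,0,0,0,0,-1],[0.95,0.25,0,0,0,0,-1],[0.95,0.25,0,0,0,0,-1],[0.95,0.25,0,0,0,0,-1],[0.95,0.25,0,0,0,0,-1],[0.95,0.25,0,0,0,0,-1],[0.95,0.25,0,0,0,0,-1],[0.95,0.25,0,0,0,0,-1],[0.95,0.25,0,0,0,0,-1]]]'
python3 -m crank '[[[0.95,0.25,0,0,0,0,-1],[0.95,0.25,0,0,0,0,-1],[0.95,0.25,0,0,0,0,-1],[0.95,0.25,0,0,0,0,-1],[0.95,0.25,0,0,0,0,-1],[0.95,0.25,0,0,0,0,-1],[0.95,0.25,0,0,0,0,-1],[0,0,0,0,0,0,-1],[0,0,0,0,0,0,-1]]]'
python3 - <<'E'
from h import *
delta([507,160,150]); 
im=snap('wrist','w1.png')
for t in ['pin','short_pin']: print(t,[(np.round(d['box'],1),round(d['confidence'],2)) for d in env.spot_in('wrist',t)])
print(proj('wrist',[507,160,112]),proj('wrist',[507,160,72]))
E
```

```text
t: 3.38
tool_pos: [357.4, -120.4, 191.8]
orientation: [[0.168, 0.986, 0.001], [0.986, -0.168, -0.001], [-0.0, 0.001, -1.0]]
wrist_force: [-0.1, 0.2, 0.7]
grip_width: 85.6
t: 4.5
tool_pos: [469.5, 128.9, 191.5]
orientation: [[0.166, 0.986, -0.001], [0.986, -0.166, -0.001], [-0.001, -0.0, -1.0]]
wrist_force: [-0.2, -0.0, -0.1]
grip_width: 85.4
pos [469.5 128.9 191.5] yaw 80.42971874154051 tilt 0.0502870892084994 F [-0.2 -0.  -0.1] w 85.38712079756131 t 4.5 q [  7.9  11.4  -9.3  69.3  -0.  107.5]
units [0.923 0.796 1.035]
pin [(array([342.4, 149.5,  46.6,  53. ]), 0.92), (array([202.5, 150.3,  50.5,  49.7]), 0.64), (array([467.9, 159.3,  70. ,  46.5]), 0.63)]
short_pin [(array([296.5,   4.2,  50.9,  55.2]), 0.87)]
(np.float64(372.21887309888854), np.float64(178.94689445344275)) (np.float64(365.8933842205221), np.float64(172.81206841816334))
```

View pics/w1.png

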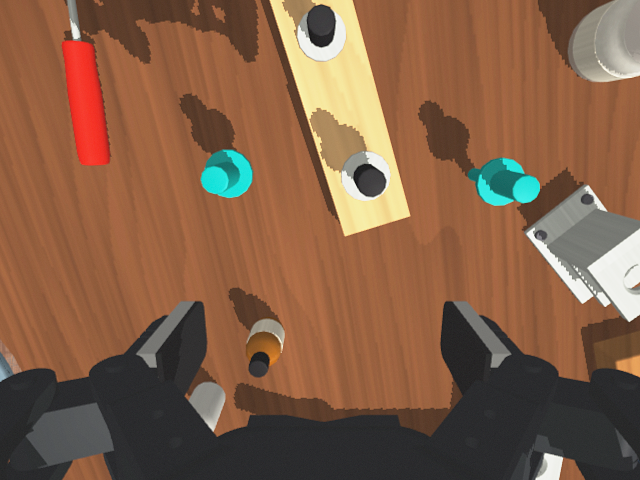

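The wrist view shows the long pin's grip top at (372,182) and its collar at (366,177). The short pin is at (321,30). I'll refine the pin position from these.

```bash
python3 - <<'E'
from h import *
print(ray('wrist',372,182,112),ray('wrist',366,177,72)); P=(ray('wrist',372,182,112)+ray('wrist',366,177,72))/2
delta([P[0],P[1],150])
im=cv2.imread('pics/w1.png'); cv2.imwrite('pics/w1c.png',cv2.resize(im[130:230,310:430],None,fx=6,fy=6,interpolation=cv2.INTER_CUBIC))
E
```

```text
[506.58904055 158.03321345 112.        ] [506.64545627 156.86350653  72.        ]
pos [469.5 128.4 191.7] yaw 80.37561064797038 tilt 0.02344603676470907 F [ 0.7  0.8 -0.3] w 85.64260216460588 t 4.65 q [  7.8  11.4  -9.3  69.3  -0.  107.5]
units [0.873 0.794 1.041]
```

View pics/w1c.png

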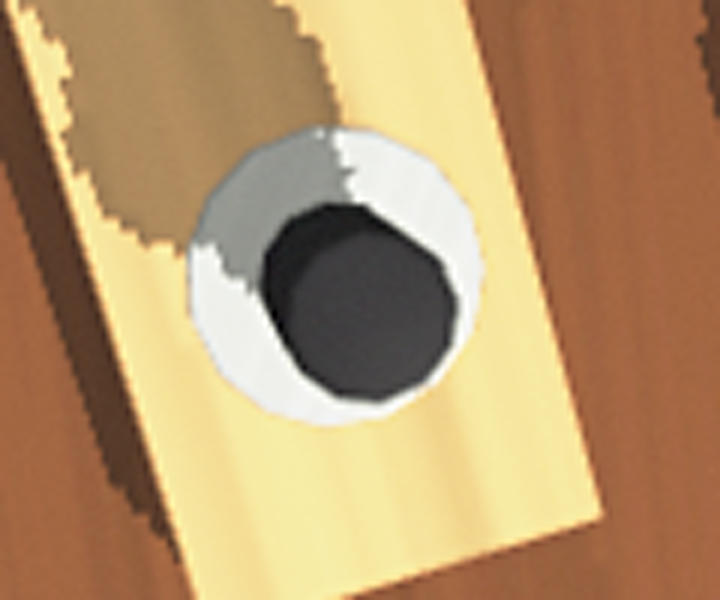

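```bash
python3 -m crank '[[[0.44,0.4,0,0,0,0,-1],[0.43,0.39,0,0,0,0,-1],[0,0,0.7,0,0,0,-1],[0,0,0.6,0,0,0,-1],[0,0,0,0,0,0,-1],[0,0,0,0,0,0,-1]]]'
python3 - <<'E'
from h import *
delta([506.6,157.5,80])
im=snap('wrist','w2.png')
print(proj('wrist',[506.6,157.5,112]))
E
```

```text
t: 5.4
tool_pos: [507.2, 158.0, 140.6]
orientation: [[0.166, 0.986, 0.001], [0.986, -0.166, 0.0], [0.0, 0.001, -1.0]]
wrist_force: [0.0, -0.6, 0.4]
grip_width: 85.5
pos [507.2 158.  140.6] yaw 80.4308913727494 tilt 0.05530279481474722 F [ 0.  -0.6  0.4] w 85.5028555715404 t 5.4 q [ 10.5  17.6  -8.7  63.6  -0.  110. ]
units [-0.014 -0.013  1.514]
(np.float64(322.62945254158285), np.float64(257.9213966054959))
```

View pics/w2.png

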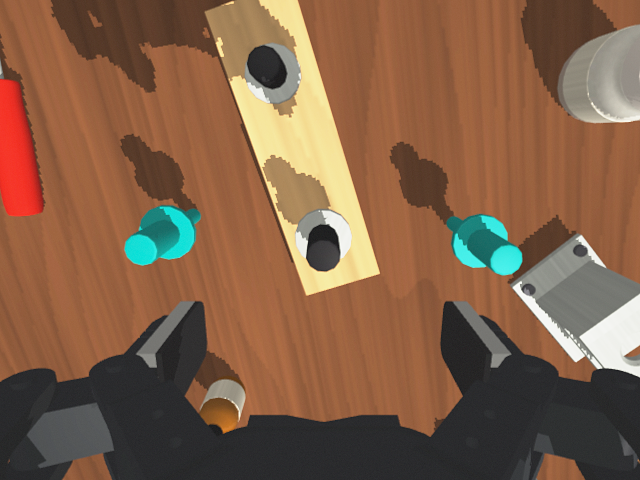

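The grip top is at (323,256), 2 px from the prediction, so the jaws are centred and clear of the turquoise pins. Next I descend and grip.

```bash
python3 -m crank '[[[0,0,0.5,0,0,0,-1],[0,0,0.5,0,0,0,-1],[0,0,0.5,0,0,0,-1],[0,0,0,0,0,0,-1],[0,0,0,0,0,0,0.2],[0,0,0,0,0,0,1],[0,0,0,0,0,0,1],[0,0,0,0,0,0,1],[0,0,0,0,0,0,1],[0,0,0,0,0,0,1]]]'
python3 - <<'E'
from h import *
delta([506.6,157.5,150])
im=snap('wrist','w3.png')
E
```

```text
t: 6.7
tool_pos: [506.8, 158.4, 79.5]
orientation: [[0.165, 0.986, -0.0], [0.986, -0.165, -0.0], [-0.0, -0.0, -1.0]]
wrist_force: [0.8, -0.3, 0.5]
grip_width: -0.3
pos [506.8 158.4  79.5] yaw 80.48954102635898 tilt 0.007134102451021245 F [ 0.8 -0.3  0.5] w -0.2778373230439186 t 6.7 q [ 10.5  20.1 -14.8  55.2  -0.  110. ]
units [-2.300e-02 -1.000e-03 -1.762e+00]
```

View pics/w3.png

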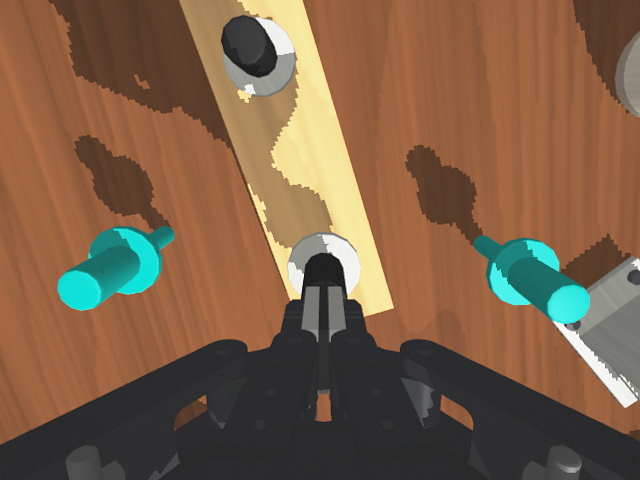

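The jaws shut to 0 mm, so they missed. The pin still stands upright, with its collar at (323,262) on the +x tool side of the fingers. I'll measure the offset.

```bash
python3 - <<'E'
from h import *
s=env.sense();p=s['tool_pos'];print(p)
for dz in (0,19): print('tcp',dz,proj('wrist',p+[0,0,dz]))
im=cv2.imread('pics/w3.png'); cv2.imwrite('pics/w3c.png',cv2.resize(im[215:415,225:425],None,fx=3,fy=3,interpolation=cv2.INTER_CUBIC))
for z in (66,69,72): print(z,ray('wrist',324,267,z))
m=env.camera_model('wrist');print(m['position'],m['rotation'])
snap('scene','s3.png');snap('top','t3.png')
a=cv2.imread('pics/s3.png')[180:330,280:480];b=cv2.imread('pics/t3.png')[160:310,180:380]
cv2.imwrite('pics/st3.png',np.vstack([cv2.resize(x,None,fx=2,fy=2) for x in(a,b)]))
E
```

```text
[506.78179191 158.3943972   79.53659071]
tcp 0 (np.float64(324.4767249321624), np.float64(274.5355618668149))
tcp 19 (np.float64(324.6074118827254), np.float64(289.5159422337201))
66 [506.439368   157.60258329  66.        ]
69 [506.60588379 158.64013272  69.        ]
72 [506.77239957 159.67768216  72.        ]
[517.27893221 225.14322952 261.28894888] [[ 9.86414104e-01 -1.58382028e-01 -4.36159286e-02]
 [-1.64277859e-01 -9.50961313e-01 -2.62078931e-01]
 [ 3.15317486e-05  2.65683485e-01 -9.64060312e-01]]
```

View pics/w3c.png

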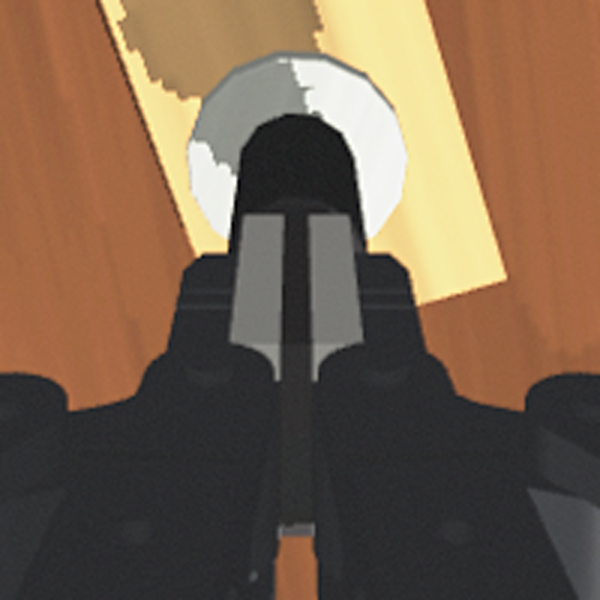

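View pics/st3.png

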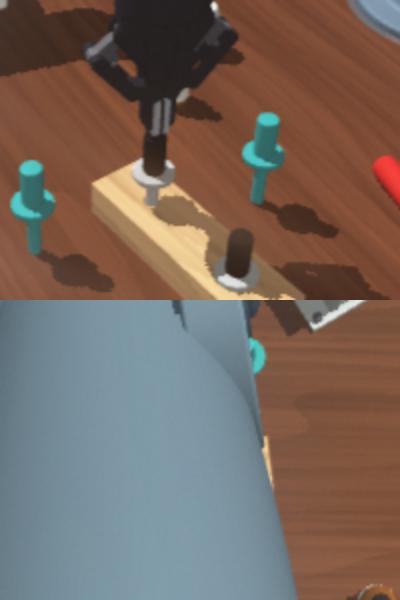

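```bash
python3 - <<'E'
from h import *
for z in (66,72,79.5,98.5,112): print(z,np.round(proj('scene',[506.8,158.4,z]),1))
a=cv2.imread('pics/s3.png')[200:300,300:420];cv2.imwrite('pics/s3c.png',cv2.resize(a,None,fx=6,fy=6,interpolation=cv2.INTER_CUBIC))
E
```

```text
66 [356.  267.9]
72 [356.1 265.3]
79.5 [356.3 262.1]
98.5 [356.7 253.9]
112 [357.  247.9]
```

View pics/s3c.png

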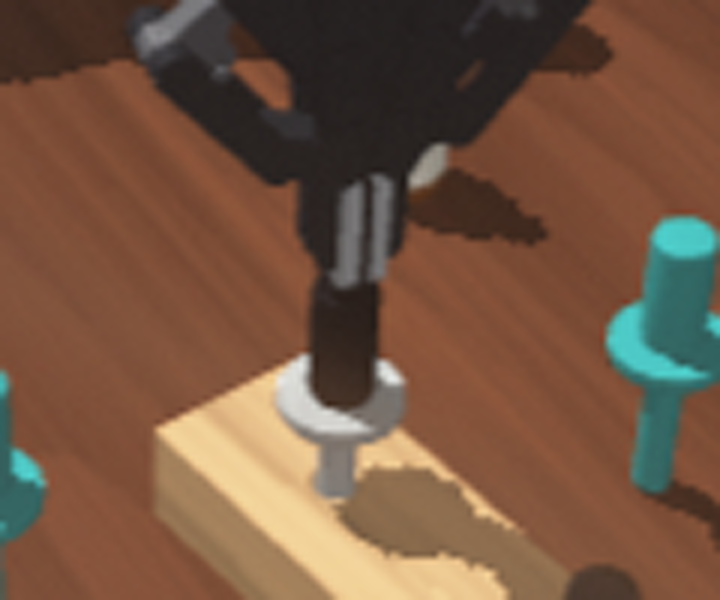

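```bash
python3 - <<'E'
from h import *
p=np.array([506.8,158.4,0]); tx=np.array([.165,.986,0]); 
for z in (80,95,105,110,115,120):
    e=p+11*tx+[0,0,z]
    print(z,'scene',np.round(proj('scene',e),1),'wrist',np.round(proj('wrist',e),1))
m=env.camera_model('wrist')
s=env.sense()
# open tips in w2 : TCP at z140.6; tool-relative camera constant -> use present camera; tip at +-42.5 along tool y
ty=np.array([.986,-.165,0])
for back in (0,13,25,35,45,50):
    e=p+11*tx+[0,0,79.5+back]
    print(back,np.round(proj('wrist',e+42.5*ty),1),np.round(proj('wrist',e-42.5*ty),1))
E
```

```text
80 scene [358.7 266. ] wrist [324.5 253.4]
95 scene [359.  259.5] wrist [324.6 263.4]
105 scene [359.3 255.1] wrist [324.7 271.1]
110 scene [359.4 252.8] wrist [324.8 275.3]
115 scene [359.5 250.6] wrist [324.8 279.7]
120 scene [359.7 248.3] wrist [324.9 284.4]
0 [412.5 253.1] [236.5 253. ]
13 [418.8 261.7] [230.4 261.6]
25 [425.5 270.8] [223.9 270.6]
35 [431.8 279.3] [217.8 279.2]
45 [438.9 289. ] [210.9 288.9]
50 [442.8 294.4] [207.1 294.2]
```

Scene and wrist views agree that the shut fingertips are at z ≈ 119. That is about 40 mm behind the reported TCP, and the open fingers show the same extra. So the jaws closed above the grip because the real tips are 40 mm shorter than the reported frame. I'll open, go down 40 mm more and grip.

```bash
python3 -m crank '[[[0,0,0,0,0,0,-1],[0,0,0,0,0,0,-1],[0,0,0,0,0,0,-1],[0,0,0,0,0,0,-1],[0,0,0,0,0,0,-1],[0,0,0,0,0,0,-1]]]'
python3 -m crank '[[[0.02,0,0.3,0,0,0,-1],[0,0,0.3,0,0,0,-1],[0,0,0.3,0,0,0,-1],[0,0,0,0,0,0,-1],[0,0,0,0,0,0,0.2],[0,0,0,0,0,0,1],[0,0,0,0,0,0,1],[0,0,0,0,0,0,1],[0,0,0,0,0,0,1],[0,0,0,0,0,0,1]]]'
python3 - <<'E'
from h import *
snap('wrist','w4.png');snap('scene','s4.png')
a=cv2.imread('pics/s4.png')[200:300,300:420];a=cv2.resize(a,None,fx=3.5,fy=3.5)
b=cv2.imread('pics/w4.png')[140:440,120:520]
cv2.imwrite('pics/sw4.png',np.hstack([a[:300],b[:300,:370]]))
E
```

```text
t: 7.6
tool_pos: [506.9, 158.4, 79.6]
orientation: [[0.165, 0.986, 0.0], [0.986, -0.165, -0.0], [-0.0, 0.0, -1.0]]
wrist_force: [0.5, 0.1, 0.4]
grip_width: 85.8
t: 8.85
tool_pos: [507.3, 159.3, 44.0]
orientation: [[0.165, 0.986, 0.001], [0.986, -0.165, 0.0], [0.0, 0.001, -1.0]]
wrist_force: [-0.2, 0.2, 5.0]
grip_width: 18.2
```

View pics/sw4.png

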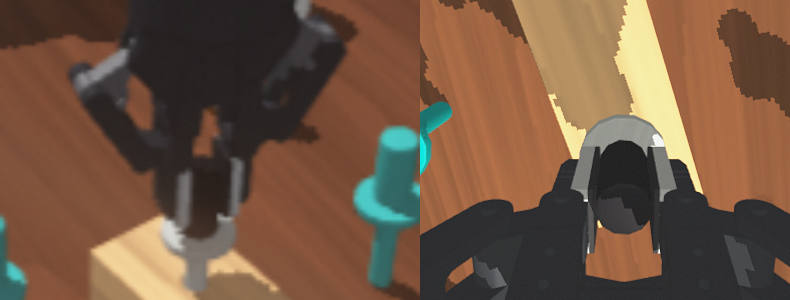

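The grip is held at 18.2 mm, with the pads either side of it just above the collar. Next I lift about 120 mm, so the foot clears everything on the desk.

```bash
python3 -m crank '[[[0,0,-0.2,0,0,0,1],[0,0,-0.4,0,0,0,1],[0,0,-0.4,0,0,0,1],[0,0,-0.5,0,0,0,1],[0,0,-0.5,0,0,0,1],[0,0,-0.5,0,0,0,1],[0,0,-0.5,0,0,0,1],[0,0,0,0,0,0,1]]]'
python3 - <<'E'
from h import *
snap('wrist','w5.png');snap('scene','s5.png')
delta([625.5,-142.1,164])
cv2.imwrite('pics/sw5.png',np.hstack([cv2.imread('pics/s5.png')[120:420,220:520],cv2.imread('pics/w5.png')[140:440,120:520]]))
E
```

```text
t: 9.95
tool_pos: [508.0, 159.4, 164.8]
orientation: [[0.165, 0.986, 0.003], [0.986, -0.165, 0.0], [0.001, 0.002, -1.0]]
wrist_force: [-0.2, 0.5, -1.9]
grip_width: 18.1
pos [506.6 159.1 162.9] yaw 80.48822280478292 tilt 0.05129241343690476 F [-0.5 -0.4 -1.4] w 18.110493377459736 t 10.05 q [ 10.6  17.1  -6.1  66.9  -0.  110.1]
units [-6.935  4.176 -0.028]
```

View pics/sw5.png

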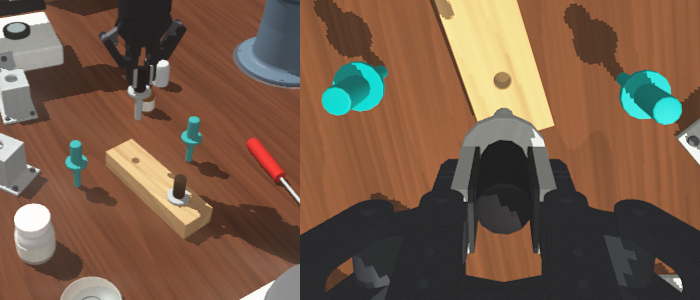

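```bash
python3 -m crank '[[[-0.9,0.34,0,0,0,0,1],[-0.9,0.34,0,0,0,0,1],[-0.9,0.34,0,0,0,0,1],[-0.9,0.34,0,0,0,0,1],[-0.9,0.34,0,0,0,0,1],[-0.9,0.34,0,0,0,0,1],[-0.9,0.34,0,0,0,0,1],[-0.9,0.34,0,0,0,0,1],[0,0,0,0,0,0,1],[0,0,0,0,0,0,1]]]'
python3 - <<'E'
from h import *
m=env.camera_model('wrist')
snap('wrist','w6.png')
delta([625.5,-142.1,164])
print(proj('wrist',[625.5,-142.1,68],m))
E
```

```text
t: 11.3
tool_pos: [565.7, -142.2, 162.3]
orientation: [[0.165, 0.986, -0.002], [0.986, -0.165, 0.001], [0.001, -0.002, -1.0]]
wrist_force: [1.3, 0.0, -1.3]
grip_width: 18.4
pos [ 565.8 -141.8  162.7] yaw 80.52537181881722 tilt 0.12420806669037797 F [ 0.7  0.  -2. ] w 18.391320362432864 t 11.35 q [-20.3  23.2   2.7  69.6   0.   79.2]
units [ 0.239  1.473 -0.036]
(np.float64(406.98730212036594), np.float64(215.46051569695035))
```

View pics/w6.png

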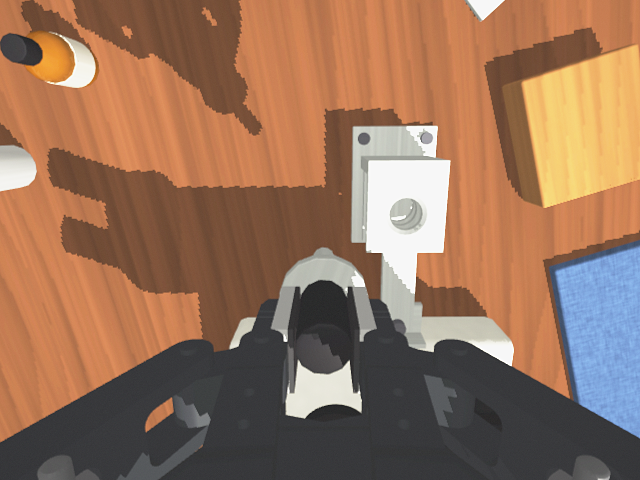

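The hole is at (406.5,213.5), 2 px from the prediction. Next I check where the held pin's foot and collar sit relative to the TCP.

```bash
python3 - <<'E'
from h import *
p=env.sense()['tool_pos'];print(p,ray('wrist',406.5,213.5,68))
f=np.array(p)-[0,0,34]
for n,dz in (('foot',-34),('collar',22),('collartop',28),('griptop',68)): print(n,np.round(proj('wrist',np.array(p)+[0,0,dz]),1))
c=cv2.imread('pics/w6.png')[230:400,250:400];cv2.imwrite('pics/w6c.png',cv2.resize(c,None,fx=4,fy=3.5,interpolation=cv2.INTER_CUBIC))
E
```

```text
[ 565.82550853 -141.8232321   162.65563909] [ 625.54019224 -140.29437617   68.        ]
foot [324.4 253.9]
collar [324.5 292.2]
collartop [324.5 297.8]
griptop [324.7 347.9]
```

View pics/w6c.png

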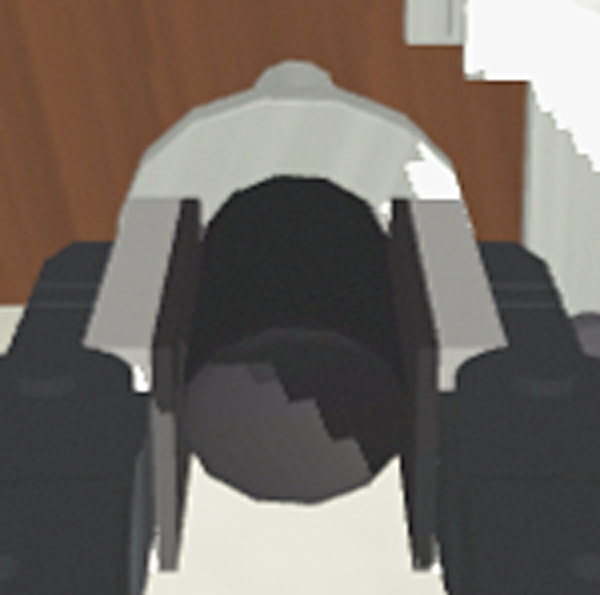

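Foot, collar and grip top all project within about 2 px of a pin upright on the TCP axis. I'll move over the hole and come down to a foot height of about 80.

```bash
python3 -m crank '[[[0.07,0.37,0,0,0,0,1],[0.07,0.37,0,0,0,0,1],[0.06,0.37,0,0,0,0,1],[0.06,0.36,0,0,0,0,1],[0,0,0.5,0,0,0,1],[0,0,0.5,0,0,0,1],[0,0,0.2,0,0,0,1],[0,0,0,0,0,0,1],[0,0,0,0,0,0,1]]]'
python3 - <<'E'
from h import *
snap('wrist','w7.png');snap('scene','s7.png');snap('top','t7.png')
delta([625.5,-141.4,46])
c=lambda f,x,y:cv2.resize(cv2.imread('pics/'+f)[y:y+100,x:x+100],None,fx=4,fy=4,interpolation=cv2.INTER_CUBIC)
cv2.imwrite('pics/c7.png',np.hstack([c('s7.png',185,130),cv2.resize(cv2.imread('pics/w7.png')[180:380,220:420],None,fx=2,fy=2)]))
E
```

```text
t: 12.48
tool_pos: [626.9, -142.2, 116.6]
orientation: [[0.165, 0.986, 0.001], [0.986, -0.165, -0.001], [-0.0, 0.001, -1.0]]
wrist_force: [-0.1, -0.8, -1.3]
grip_width: 18.4
pos [ 627.  -142.5  116.6] yaw 80.4924828641052 tilt 0.09998554892849083 F [ 0.3 -0.9 -1.6] w 18.142018066075103 t 12.625 q [-18.4  31.1   8.4  67.2  -0.   81.1]
units [ 0.021 -0.045  1.764]
```

View pics/c7.png

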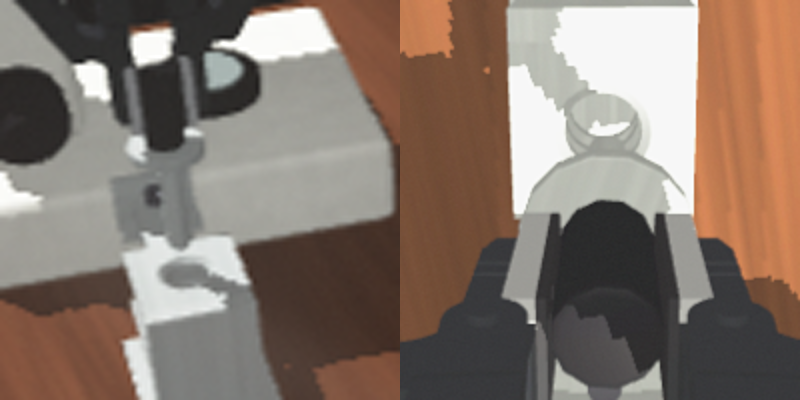

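```bash
python3 - <<'E'
from h import *
print(proj('wrist',[625.5,-141.4,68]),ray('wrist',322.5,242,68)); p=env.sense()['tool_pos'];print(p,proj('wrist',p-[0,0,34]))
print('scene foot',proj('scene',p-[0,0,34]),'hole',proj('scene',[625.5,-141.4,68]))
cv2.imwrite('pics/w7c.png',cv2.resize(cv2.imread('pics/w7.png')[200:290,270:380],None,fx=7,fy=6.6,interpolation=cv2.INTER_CUBIC))
E
```

```text
(np.float64(321.3557670645441), np.float64(245.35023863846354)) [ 626.53538297 -139.42670329   68.        ]
[ 627.0189736  -142.46855282  116.56083192] (np.float64(324.2058035036556), np.float64(253.77248156051124))
scene foot (np.float64(229.36375773301612), np.float64(192.39340005774548)) hole (np.float64(231.08580174821603), np.float64(198.32823758382116))
```

View pics/w7c.png

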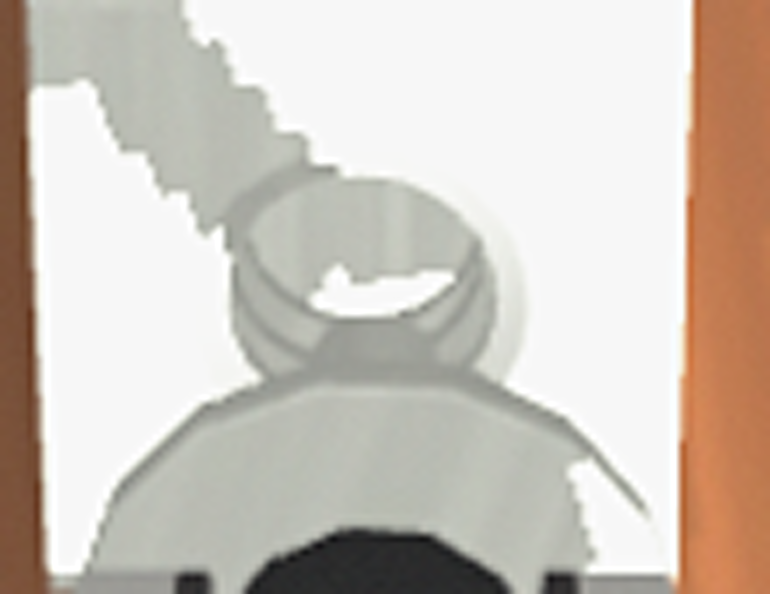

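The foot is at about (323.6,252) over the hole centred at about (322,245.5), which puts it 1.5 mm off laterally. I'll correct that and lower gently, watching the force.

```bash
python3 -m crank '[[[0.02,-0.03,0,0,0,0,1],[0,0,0.2,0,0,0,1],[0,0,0.2,0,0,0,1],[0,0,0.2,0,0,0,1],[0,0,0,0,0,0,1]]]'
python3 -m crank '[[[0,0,0.2,0,0,0,1],[0,0,0.2,0,0,0,1],[0,0,0,0,0,0,1]]]'
python3 - <<'E'
from h import *
delta([625.8,-141.5,47])
E
```

```text
t: 13.25
tool_pos: [624.3, -141.0, 90.2]
orientation: [[0.165, 0.986, -0.002], [0.986, -0.165, 0.001], [0.0, -0.002, -1.0]]
wrist_force: [0.2, -0.1, -1.4]
grip_width: 18.1
t: 13.62
tool_pos: [624.5, -141.0, 74.5]
orientation: [[0.165, 0.986, -0.002], [0.986, -0.165, 0.001], [0.0, -0.002, -1.0]]
wrist_force: [-0.1, 0.0, -2.2]
grip_width: 18.2
pos [ 624.5 -141.    74.5] yaw 80.48780756724211 tilt 0.10876765380039524 F [-0.1  0.  -2.2] w 18.21712634556097 t 13.625 q [-18.4  32.3   4.   61.8  -0.   81.1]
units [-0.006  0.035  0.687]
```

```bash
python3 -m crank '[[[0,0.02,0.15,0,0,0,1],[0,0,0.15,0,0,0,1],[0,0,0,0,0,0,1]]]'
python3 -m crank '[[[0,0,0.15,0,0,0,1],[0,0,0.15,0,0,0,1],[0,0,0.05,0,0,0,1],[0,0,0,0,0,0,1],[0,0,0,0,0,0,1]]]'
python3 - <<'E'
from h import *
delta([625.8,-141.5,46])
snap('wrist','w8.png');snap('scene','s8.png')
c=lambda f,x,y:cv2.resize(cv2.imread('pics/'+f)[y:y+100,x:x+100],None,fx=4,fy=4,interpolation=cv2.INTER_CUBIC)
cv2.imwrite('pics/c8.png',np.hstack([c('s8.png',185,130),cv2.resize(cv2.imread('pics/w8.png')[180:380,220:420],None,fx=2,fy=2)]))
E
```

```text
t: 14.0
tool_pos: [625.6, -141.2, 62.8]
orientation: [[0.165, 0.986, -0.001], [0.986, -0.165, 0.0], [0.0, -0.001, -1.0]]
wrist_force: [0.4, 0.3, -1.7]
grip_width: 18.4
t: 14.62
tool_pos: [626.3, -141.5, 49.8]
orientation: [[0.165, 0.986, 0.0], [0.986, -0.165, -0.0], [-0.0, 0.0, -1.0]]
wrist_force: [-0.3, 0.3, -0.8]
grip_width: 17.8
pos [ 626.3 -141.5   49.8] yaw 80.48710470318576 tilt 0.02303043457742901 F [-0.3  0.3 -0.8] w 17.800436864286535 t 14.625 q [-18.4  33.3   1.9  58.6  -0.   81.1]
units [-0.002 -0.012  0.094]
```

View pics/c8.png

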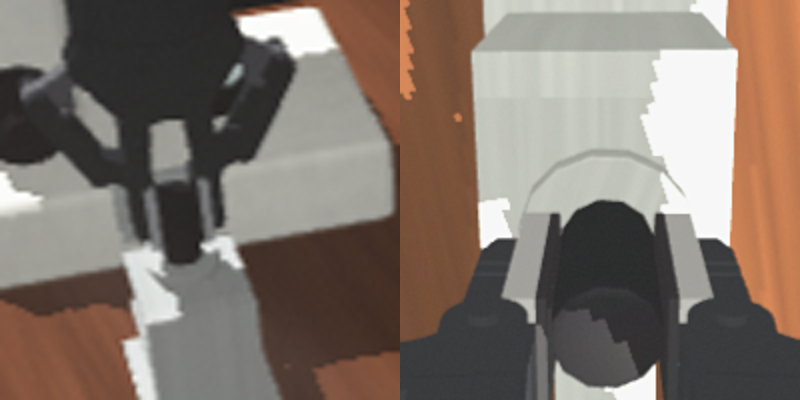

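```bash
python3 -m crank '[[[0,0,0.04,0,0,0,1],[0,0,0.04,0,0,0,1],[0,0,0,0,0,0,1]]]'
```

```text
t: 15.1
tool_pos: [626.1, -141.4, 46.3]
orientation: [[0.165, 0.986, -0.0], [0.986, -0.165, -0.0], [-0.0, -0.0, -1.0]]
wrist_force: [0.8, 0.2, -2.2]
grip_width: 18.1
```

Next I release, with the collar about on the ear, then rise straight up slowly and look.

```bash
python3 -m crank '[[[0,0,0,0,0,0,0.5],[0,0,0,0,0,0,0],[0,0,0,0,0,0,-1],[0,0,0,0,0,0,-1],[0,0,0,0,0,0,-1],[0,0,0,0,0,0,-1]]]'
python3 -m crank '[[[0,0,-0.3,0,0,0,-1],[0,0,-0.5,0,0,0,-1],[0,0,-0.6,0,0,0,-1],[0,0,-0.8,0,0,0,-1],[0,0,-0.8,0,0,0,-1],[0,0,0,0,0,0,-1]]]'
python3 - <<'E'
from h import *
delta([625.8,-141.5,46])
snap('wrist','w9.png');snap('scene','s9.png')
c=lambda f,x,y:cv2.resize(cv2.imread('pics/'+f)[y:y+100,x:x+100],None,fx=4,fy=4,interpolation=cv2.INTER_CUBIC)
cv2.imwrite('pics/c9.png',np.hstack([c('s9.png',185,150),cv2.resize(cv2.imread('pics/w9.png')[180:380,220:420],None,fx=2,fy=2)]))
for z,l in ((68,'collar bot'),(74,'collar top'),(114,'grip top')): print(l,proj('wrist',[625.8,-141.5,z]),proj('scene',[625.8,-141.5,z]))
E
```

```text
t: 15.85
tool_pos: [626.1, -141.5, 46.4]
orientation: [[0.165, 0.986, 0.0], [0.986, -0.165, -0.0], [-0.0, 0.0, -1.0]]
wrist_force: [-0.6, 0.2, 0.5]
grip_width: 85.6
t: 16.6
tool_pos: [628.5, -142.2, 170.6]
orientation: [[0.165, 0.986, 0.007], [0.986, -0.165, -0.002], [-0.001, 0.007, -1.0]]
wrist_force: [0.6, 0.3, 0.5]
grip_width: 85.4
pos [ 628.5 -142.2  170.6] yaw 80.49260195155831 tilt 0.42484765145363756 F [0.6 0.3 0.5] w 85.43086549166809 t 16.6 q [-18.4  30.   14.5  74.1  -0.   81.1]
units [ 0.01  -0.093  3.115]
collar bot (np.float64(323.01928743178496), np.float64(227.3774961620932)) (np.float64(230.9298815471219), np.float64(198.3433267208768))
collar top (np.float64(323.02542543902143), np.float64(229.33958351968502)) (np.float64(230.58959956158083), np.float64(195.9360406341879))
grip top (np.float64(323.07377774107084), np.float64(244.7959746425768)) (np.float64(228.25616432577905), np.float64(179.42841926127585))
```

View pics/c9.png

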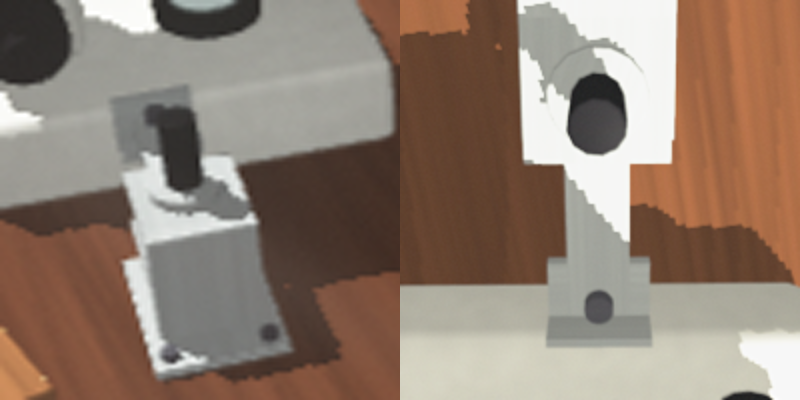

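The collar lies flat on the upper ear. The grip top at scene (229,178) is within 2 px of the prediction for the pin at home. I'll check the short pin last, then hand in.

```bash
python3 - <<'E'
from h import *
im=snap('scene','s10.png')
print([(np.round(d['box'],1),round(d['confidence'],2)) for d in env.spot_in('scene','short_pin')], [(np.round(d['box'],1),round(d['confidence'],2)) for d in env.spot_in('scene','pin')])
a=cv2.imread('pics/scene0.png')[285:335,370:430].astype(float);b=cv2.imread('pics/s10.png')[285:335,370:430].astype(float);print('diff',np.abs(a-b).mean())
a=cv2.imread('pics/s9.png')[150:250,185:285].astype(float);b=cv2.imread('pics/s10.png')[150:250,185:285].astype(float);print('pin still diff',np.abs(a-b).mean())
print(env.sense()['t'],env.hand_in())
E
```

```text
[(array([385.7, 294.5,  23.8,  30.6]), 0.82)] [(array([287.3, 258.4,  18.1,  46.7]), 0.82), (array([398.7, 234.5,  21.5,  47.7]), 0.74), (array([222.8, 179.6,  17.1,  26.4]), 0.52)]
diff 11.233
pin still diff 0.6518666666666667
the job is handed in; nothing more can be done
16.85 None
```

The long pin is through the anchor beside the microscope, its collar flat on the upper ear. I released it and handed in at about 17 s of the 35 allowed; no verdict was reported.

- **First grasp missed:** the jaws shut empty above the pin, because the real fingertips are about 40 mm shorter than the reported TCP. The scene and wrist cameras both showed this. I opened, went 35 mm lower and held the pin on the second try, disturbing nothing.
- **Insertion:** the pin went down with no more than about 2 N at the wrist. The last pictures show it upright within about 2 mm of where home should be, and still between two frames. The eye and the lower ear were hidden from view, so I judged the depth from the collar on the ear and the reported height.
- **Short pin:** the detector's box is within about 2 px of where it was at the start. My raw picture comparison of that area did differ (mean 11 grey levels). I put that down to the arm's shadow but did not check it further.
- **Arm:** it ended with the jaws open and the fingertips about 110 mm above the pin's top, touching nothing.

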